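# Step the filter selector to its ring mark and confirm

## Robot

A 6-joint arm with a two-finger parallel gripper is mounted at the origin on the work surface; the furniture and walls round the work are solid. World frame = base frame: x ahead of the robot, y to its left, z up, the work surface at z = 0. Lengths are in m, angles in rad, forces in N, time in s.
With the tool pointing down it reaches from about 0.275 to 0.825 m from the base axis. Payload 4.9 kg.
Tool frame: the origin (TCP) lies midway between the tips of the shut fingers; the grasp point (between the pads) lies 19 mm behind it; x points along the fingers, z is the direction in which the jaws open and shut, and the axes are right-handed (so a half turn about x gives the same grasp; the last joint's range is limited). The gripper opens to 85 mm and grips with 20 to 120 N. Pads are 22 mm wide; open, the fingers measure 114 mm over their backs; the gripper's body (76 mm by 85 mm) begins 54 mm behind the grasp point. The pads swing forward as they close: fully open they stand 13 mm farther back than shut.
Start: joints at [-1.366, 0.326, -0.193, 1.052, 0, 1.437], TCP at [0.183, -0.519, 0.231] pointing down, gripper open.
Joint ranges: [-2.65, 2.65], [-0.97, 1.79], [-1.3, 1.35], [-1.93, 2.1], [-1.47, 1.37], [-3.14, 3.14]. Speed limits (rad/s): [2.57, 2.57, 3.14, 3.14, 3.14, 3.14].

## Interface

Orientations are given as [roll, pitch, yaw] about the fixed x, y, z axes, in that order (R = Rz(yaw) Ry(pitch) Rx(roll)).
In Python, from rig import env gives the robot as it stands.
- The arm moves only by the tool arm_command, never from a script. Its argument "motion" is a list of rows, each an object with "travel": the shift along the world's x, y, z in m, a list of three; "turn": the turn about the world's z in rad. A call has 1 to 8 rows; each row shifts and turns the commanded pose from where the row before left it; what a row does not reach is not made up. A row lasts 1/8 s, in which the tool goes at most 62.5 mm and 10.7 degrees, less where a joint would pass 70% of its speed; a pose out of reach is approached as far as the arm can. A call with a gripper value outside its range is refused whole. "grip" is the opening in per cent of the stroke, from 0 (shut) to 100 (fully open), set as the call begins (left out, the last holds). The fingers move at their own pace and stop on an object; "squeeze" is the grip in N (left out, the last holds). Time passes only in rows, so rows that do not move let the fingers close. It gives the time, the measured TCP pose, the force and the opening at its end, in the units of the state.
- env.state(): the state, without advancing time (a new reading comes with each control period).
- env.capture(name): name is "side" or "top"; returns (picture, depth): 480x640x3 uint8, blue, green, red; 480x640 float32, m along the optical axis (not along the pixel's ray), 0 where there is no reading.
- env.get_calibration(name): a dict with "K" (3x3 intrinsics, pixels), "pose" (4x4, takes a point from camera to world coordinates). Camera axes: x right, y down, z forward; pixel columns grow to the right and rows downward; lengths in m; the calibration is good to about 2 mm. A picture is of the moment at which its call begins. get_calibration takes no time and is no camera call.
- env.sign_off(): hands the job in, once; it reports no verdict.
Trained networks look in the newest picture that a camera, given by its name, has taken for a name from the list of things; names that differ only in an ending like _2 or _b are one class to them, and where a whole thing is asked for, a point or a joint stands for the part that bears it (a point fixed in the world has none). Each returns a list of dicts, best first, with "p" (0 to 1); they miss things now and then, are a little off and sometimes report something else, mostly with a low value. They report only what shows in the picture. A call takes as long as a camera call.
- env.boxes_of(camera, target): "extent" ([left, top, right, bottom] as shares, 0 to 1, of the picture: columns of its width, rows of its height, round what is visible of it).
- env.tip_of(camera, target): "xy" ([column, row] as shares, 0 to 1, of the picture: columns of its width, rows of its height: a listed point, or the origin of a listed thing).
The state is a dict: "time": time; "joint_positions": joint angles; "joint_velocities": joint speeds; "joint_efforts": joint torques, N m; "eef_pos": TCP position; "orientation": TCP orientation; "force": force on the tool from outside, world axes, zero at the start; "torque": the same for the moment, N m; "opening": finger opening in m.
Only numpy, scipy, OpenCV 4.12 (cv2) and the standard library are available. Lean on these libraries where they do the work, as an engineer would, in place of code of your own. Each camera call takes 0.05 s, during which the arm holds its last target.

## Task

Push the protruding tab of the round selector unit sideways with the fingertips until its pointer lines up with the label disc that shows a ring (an open circle), then press the unit's push button fully down to confirm and let it come back up. Nothing is to be grasped or lifted: do not pinch the tab, and leave the cap, the beaker and the vial where they stand. Do not press the button before the pointer is on the ring.

Things in the scene. Friction and masses are not known exactly. Their poses are not given: they have to be found in the camera images.
- housing: round white housing, 196 mm diameter, top 32 mm above the table, fixed. Origin under its centre (the dial's vertical axis), at table height. Its x axis is the middle of the dial scale and points roughly away from the robot, z up. The labels lie at radius 79 mm, at -72, -36, 36 and 72 degrees from x, order varies; the push button at x = -64 mm. Tall bottles and a carousel stand near: travel high.
- selector (a joint): angle of the dial in the housing, rad: 0 = tab along the housing's x axis, growing anticlockwise seen from above; stops at -1.65 and +1.65. It has no detents or spring: plain friction (about 0.1 N m, 2 N at the tab) holds it where it is left. The dial is an aluminium disc of 72 mm diameter whose top is 49 mm above the table (its small hub cap 52 mm).
- tab_mid (a point): centre of the black tab that sticks out of the dial's edge, 50 mm from the dial's axis and 47 mm above the table. The tab reaches from the disc's edge (36 mm) to a blunt point at 67 mm from the axis; its side faces are 9.5 mm either side of its centre line between 36 and 59 mm from the axis; it spans 35 to 59 mm above the table. White line on its top. x axis outward along the tab, z up.
- pointer (a point): the point at which the tab points: 79 mm from the dial's axis on the tab's centre line, on the circle of the label centres, 34 mm above the table. Turns with the dial; x axis outward.
- label_ring: TARGET label: white disc, 28 mm diameter, 2 mm thick, fixed on the housing's top, showing a black ring (open circle, 23 mm across, 14 mm inside). Origin at its centre, 32 mm above the table
- label_bar: like the ring label, but showing one black bar, 22 mm long
- label_cross: like the ring label, but showing a black cross, 22 mm across
- label_dot: like the ring label, but showing a small filled black dot, 11 mm across
- confirm (a joint): travel of the push button, m: 0 = up, 0.006 = fully down (needs 5 N, springs back). It counts as pressed beyond 0.0045
- confirm_top (a point): centre of the top of the black round push button (28 mm diameter, in a grey collar of 44 mm diameter whose top is 50 mm above the table), pressed straight down; the top is 60 mm above the table when up and 54 mm when fully down; it lies 64 mm from the dial's axis on the robot's side
- cap: BYSTANDER: loose blue screw cap, 52 mm diameter, 30 mm high; origin under its centre
- beaker: BYSTANDER: loose small glass beaker, 54x60 mm, 60 mm high; origin under its centre
- vial: BYSTANDER: loose small vial with black cap, 22 mm diameter, 54 mm high; origin under its centre

How it is judged:
On the way, in this order (a step that is already met when the one before it is completed fails the run):
1. the pointer lines up with the ring label (horizontal distance between pointer and label_ring below 0.01 m), for 0.2 s.
2. the button is pressed fully down with the pointer on the ring label (value of joint confirm above 0.0045 m and horizontal distance between pointer and label_ring below 0.01 m), for 0.05 s.
At the end, for the whole second after the job is handed in: The pointer stands within 10 mm (about 7 degrees) of the ring label's centre and is at rest, the button has been pressed (beyond 4.5 mm of its 6 mm) after that and is up again (under 2 mm), and cap, beaker and vial are within 20 mm of where they stood (horizontal distance between pointer and label_ring below 0.01 m and velocity of joint selector between -0.02 and 0.02 rad/s and value of joint confirm below 0.002 m and distance of each of cap, beaker, vial from where it was at the start of the episode below 0.02 m); the robot touches nothing.
It fails at once if the button is pressed while the pointer is off the ring label (value of joint confirm above 0.003 m and horizontal distance between pointer and label_ring above 0.01 m).
It fails at once if the tab is pinched: both its side faces are squeezed at once (contact force between the fingers and tab_face_left above 1 N and contact force between the fingers and tab_face_right above 1 N).
It fails at once if the cap, the beaker or the vial is moved, lifted or tipped (distance of any of cap, beaker, vial from where it was at the start of the episode above 0.02 m or angle between any of cap, beaker, vial's own z axis and vertical above 0.4 rad).
It also fails if it takes over 48 s, if anything falls off the work surface, if the arm or the gripper's body presses on something with over 40 N, if the wrist force passes 120 N, or if a joint passes its speed limit or range.

## Working session

There is one attempt and no reset: what is moved stays moved. The work goes in short steps, Python scripts to look and compute and a tool call to move; the robot and the scene stay as the last step left them, time stands still between calls to the robot, and variables do not carry over. Pictures are saved under pics/ and viewed, and the job is handed in when it is done.

Besides the shell and the picture viewer there is one more tool, called in YAML: its name, and indented under it one key for each argument. arm_command: Moves the arm, as the interface text tells. Its arguments: {"type":"object","properties":{"motion":{"type":"array"},"grip":{"type":"number"},"squeeze":{"type":"number"}},"required":["motion"]}

```bash
mkdir -p pics; ls
cat > h.py <<'E'
import numpy as np,cv2,json
from rig import env
E
python3 - <<'E'
from h import *
for c in("side","top"):
    im,d=env.capture(c); cv2.imwrite(f"pics/{c}0.png",im); np.save(f"{c}_d.npy",d)
    cal=env.get_calibration(c); print(c,np.round(cal["K"],1).tolist(),np.round(cal["pose"],3).tolist())
    for t in["label_ring","label_bar","label_cross","label_dot","tab_mid","pointer","confirm_top","housing"]:
        r=env.tip_of(c,t); print(t,[(np.round(np.array(x["xy"])*[640,480],1).tolist(),round(x["p"],2)) for x in r[:3]])
print(env.state())
E
```

```text
pics
side [[539.4, 0.0, 317.1], [0.0, 539.4, 244.3], [0.0, 0.0, 1.0]] [[0.964, -0.151, 0.22, 0.221], [-0.267, -0.57, 0.777, -0.949], [0.009, -0.807, -0.59, 0.612], [0.0, 0.0, 0.0, 1.0]]
label_ring [([375.8, 263.0], 0.58)]
label_bar [([362.0, 295.4], 0.57), ([337.5, 341.5], 0.52)]
label_cross [([360.0, 248.0], 0.66)]
label_dot [([331.7, 302.5], 0.43)]
tab_mid [([360.6, 273.2], 0.86)]
pointer []
confirm_top [([295.8, 247.1], 0.46)]
housing [([331.3, 282.0], 0.93)]
top [[604.4, 0.0, 320.8], [0.0, 604.4, 244.5], [0.0, 0.0, 1.0]] [[0.016, -0.997, 0.08, 0.342], [-1.0, -0.017, -0.005, -0.258], [0.007, -0.08, -0.997, 0.909], [0.0, 0.0, 0.0, 1.0]]
label_ring [([321.4, 171.0], 0.49), ([287.3, 180.6], 0.34)]
label_bar [([371.1, 206.9], 0.78)]
label_cross [([291.5, 179.2], 0.51)]
label_dot []
tab_mid [([344.6, 200.8], 0.58)]
pointer [([357.6, 186.4], 0.92), ([222.0, 206.9], 0.45)]
confirm_top [([292.7, 255.4], 0.74)]
housing [([319.1, 229.2], 0.8)]
{'time': 0.9, 'joint_positions': array([-1.36621088e+00,  3.26176807e-01, -1.92608795e-01,  1.05200750e+00,
       -3.91544540e-06,  1.43658873e+00]), 'joint_velocities': array([-5.66456240e-05, -9.35405551e-04, -4.97351279e-04,  1.00940633e-03,
       -1.48269628e-03, -6.36484950e-04]), 'joint_efforts': array([ 6.46057997e-04, -4.43308854e+01,  2.62764788e+01,  9.50236608e-04,
       -1.51087229e-04,  1.69078032e-06]), 'eef_pos': array([ 0.1827998 , -0.51874428,  0.23129013]), 'orientation': array([-1.01635278,  1.57079126, -2.24835607]), 'force': array([-0.79887929, -0.04050103, -0.30129866]), 'torque': array([ 0.01502393,  0.00797849, -0.03228655]), 'opening': 0.08533109817966454}
```

View pics/side0.png

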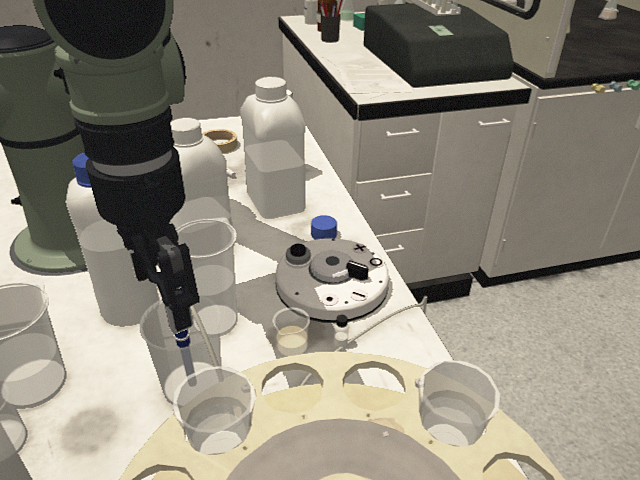

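View pics/top0.png

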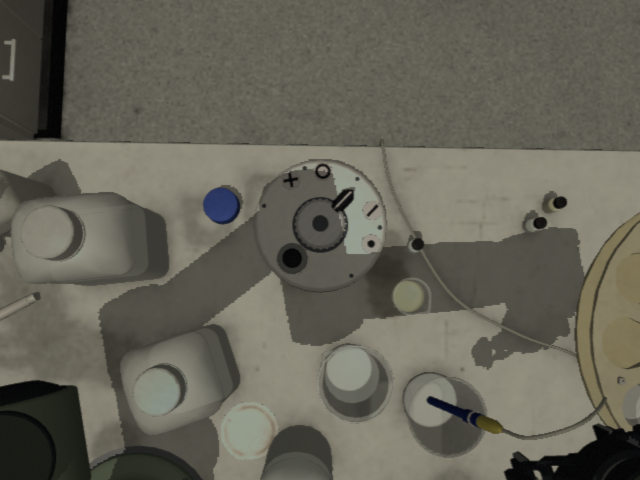

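Run:
```python
import cv2
i=cv2.imread("pics/top0.png");cv2.imwrite("pics/topc.png",cv2.resize(i[140:300,220:420],(750,600),interpolation=cv2.INTER_CUBIC))
i=cv2.imread("pics/side0.png");cv2.imwrite("pics/sidec.png",cv2.resize(i[195:375,220:460],(800,600),interpolation=cv2.INTER_CUBIC))
```

```text
(no output)
```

View pics/topc.png

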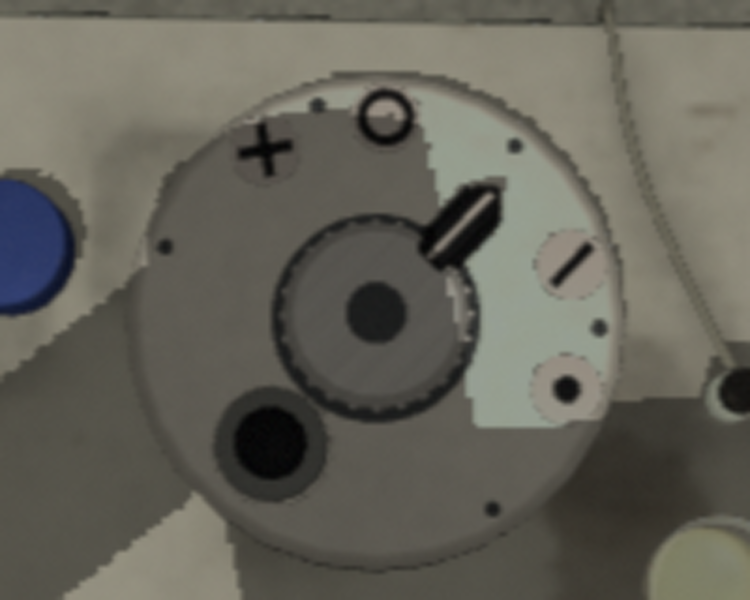

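View pics/sidec.png

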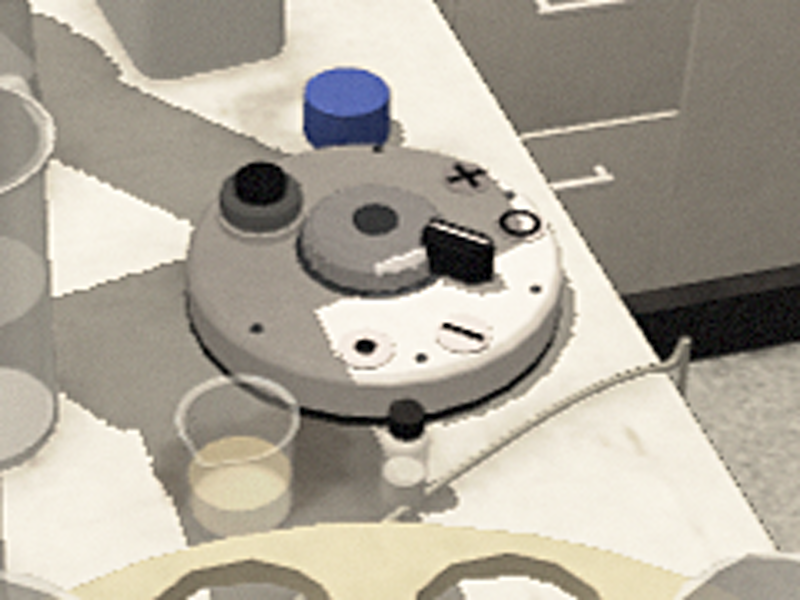

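The top view shows the hub at px (320,223), the ring at (323,171), the cross at (290,180), the bar at (372,210), the dot at (371,243), the button at (292,258) and the tab pointing up-right at (344,199). The side view agrees. Next I triangulate.

```bash
cat >> h.py <<'E'
def ray(c,uv):
    cal=env.get_calibration(c);K=np.array(cal["K"]);P=np.array(cal["pose"])
    return P[:3,3],P[:3,:3]@np.linalg.solve(K,[uv[0],uv[1],1])
def atz(c,uv,z):
    o,d=ray(c,uv);return o+d*(z-o[2])/d[2]
def tri(a,b):
    o1,d1=ray("top",a);o2,d2=ray("side",b)
    s,t=np.linalg.lstsq(np.c_[d1,-d2],o2-o1,rcond=None)[0]
    return (o1+s*d1+o2+t*d2)/2,np.linalg.norm(o1+s*d1-o2-t*d2)
E
python3 - <<'E'
from h import *
T=dict(hub=((320.3,223.2),(332.5,260.1),.052),ring=((322.7,171.2),(375.7,261.6),.034),cross=((290.4,180.3),(359.8,247.8),.034),bar=((372.3,210.4),(359.2,295.2),.034),dot=((370.9,243.5),(329.8,298.8),.034),button=((291.7,257.9),(298,249.9),.060))
p={}
for k,(a,b,z) in T.items():
    q,e=tri(a,b);A=atz("top",a,z);B=atz("side",b,z);p[k]=A[:2]
    print(k,np.round(q*1e3,1),round(e*1e3,1),"top",np.round(A*1e3,1)[:2],"side",np.round(B*1e3,1)[:2])
c=p["hub"]
for k in p:
    v=p[k]-c;print(k,round(np.linalg.norm(v)*1e3,1),round(np.degrees(np.arctan2(v[1],v[0])),1))
# tab line ends on top z=.059
a=atz("top",(220+435/3.75,140+258/3.75),.059);b=atz("top",(220+490/3.75,140+197/3.75),.059)
for x in(a,b):
    v=x[:2]-c;print("tab",np.round(x*1e3,1),np.linalg.norm(v),np.degrees(np.arctan2(v[1],v[0])))
v=b-a;print(np.degrees(np.arctan2(v[1],v[0])))
for t in("cap","beaker","vial"):
    for cm in("top","side"):
        print(t,cm,[(np.round(atz(cm,np.array(x["xy"])*[640,480],0)*1e3),round(x["p"],2)) for x in env.tip_of(cm,t)[:3]])
# tall obstacles heights near: depth map
d=np.load("top_d.npy");cal=env.get_calibration("top")
vv,uu=np.mgrid[0:480:20,0:640:20]
K=cal["K"];P=np.array(cal["pose"]);D=d[::20,::20]
X=np.stack([(uu-K[0][2])/K[0][0]*D,(vv-K[1][2])/K[1][1]*D,D],-1)@P[:3,:3].T+P[:3,3]
print("height cm; rows/cols step20px");print("\n".join(" ".join("%3d"%(h*100) for h in r) for r in X[...,2]))
E
```

```text
hub [ 442.5 -261.3   51. ] 2.4 top [ 441.2 -261. ] side [ 443.3 -262.6]
ring [ 521.1 -263.6   33.8] 1.9 top [ 520.1 -263.4] side [ 522.  -263.9]
cross [ 507.6 -216.6   32.5] 3.1 top [ 505.7 -216.3] side [ 508.4 -218.6]
bar [ 464.9 -337.3   31.8] 2.7 top [ 463.3 -336.7] side [ 465.4 -339.7]
dot [ 416.  -335.4   33.8] 2.4 top [ 414.8 -335.2] side [ 417.2 -335.8]
button [ 392.1 -221.5   53.5] 2.5 top [ 390.5 -221.6] side [ 391.3 -230.1]
hub 0.0 0.0
ring 78.9 -1.7
cross 78.6 34.7
bar 78.9 -73.7
dot 78.7 -109.6
button 64.3 142.1
tab [ 461.3 -282.9   59. ] 0.02973976475482282 -47.44032122508179
tab [ 485.  -303.5   59. ] 0.0609664107806732 -44.10151076445866
-40.931846462412736
cap top [(array([ 472., -112.,    0.]), 0.95)]
cap side []
beaker top [(array([ 338., -393.,    0.]), 0.95)]
beaker side [(array([ 344., -391.,    0.]), 0.8)]
vial top [(array([ 416., -400.,    0.]), 0.54)]
vial side [(array([ 414., -396.,    0.]), 0.65)]
height cm; rows/cols step20px
-55 -64 -75 -85 -89 -89 -89 -90 -88 -89 -89 -90 -90 -89 -90 -90 -90 -89 -89 -89 -89 -90 -89 -89 -89 -89 -91 -89 -89 -89 -90 -89
-55 -
[... 2238 characters left out ...]
   8   8  16   0   0   0   0   0   0   0   0   0  15  19  15
  0   0   0   0   0   0   0  24  24  23  20  15   0   0   0   0  16   9   9  10   0   7   0  12   0   0   0   0   0   0  19  20
 34  34  34  32   0   0   0  24  24  23  20  18   0   0   0   0  16   8   9  14   0   0   4   2  12   0   0   0   0   0  15  19
 40  37  34  32  29  90   0  20  21  21   0   0   0   0   0  90   0   0  16   0   0   0   0   4  16   0   0   0   0   0   0  19
 47  44  38  33  30   0   0   0   0   0   0   0   0   0   6   9   5   0   0   0   0  11   7   9  13   0   0   0   0   0  36  37
 51  48  42  33  30   0   0   1   1   0   0   0   0   0  18  19  15   0   0   0   0   0   0   0   0   0  27  30  32  37  40  40
```

Run:
```python
from h import *
from scipy.spatial.transform import Rotation as R
s=env.state();M=R.from_euler("xyz",s["orientation"]).as_matrix();print(M.round(3))
y=M[:,1];print("tool y dir deg",np.degrees(np.arctan2(y[1],y[0])), "z dir",np.degrees(np.arctan2(M[1,2],M[0,2])))
c=np.array([.4422,-.2617])
for off in(40,25):
  for a in(-43,-33,-23,-13,-1.7):
    r=np.radians(a);print(off,a,(c+.052*np.array([np.cos(r),np.sin(r)])-off/1e3*np.array([-np.sin(r),np.cos(r)])).round(4))
```

```text
[[ 0.     0.943  0.332]
 [ 0.     0.332 -0.943]
 [-1.     0.    -0.   ]]
tool y dir deg 19.410195359772754 z dir -70.58980463522568
40 -43 [ 0.453  -0.3264]
40 -33 [ 0.464  -0.3236]
40 -23 [ 0.4744 -0.3188]
40 -13 [ 0.4839 -0.3124]
40 -1.7 [ 0.493  -0.3032]
25 -43 [ 0.4632 -0.3154]
25 -33 [ 0.4722 -0.311 ]
25 -23 [ 0.4803 -0.305 ]
25 -13 [ 0.4872 -0.2978]
25 -1.7 [ 0.4934 -0.2882]
```

arm_command:
  motion:
    - {"travel": [0, 0, 0.035], "turn": 0}
    - {"travel": [0, 0, 0.035], "turn": 0}
    - {"travel": [0.02, 0.015, 0], "turn": 0.17}
    - {"travel": [0.04, 0.03, 0], "turn": 0.17}
    - {"travel": [0.04, 0.03, 0], "turn": 0.17}
    - {"travel": [0.04, 0.03, 0], "turn": 0.17}
    - {"travel": [0.04, 0.03, 0], "turn": 0.17}
    - {"travel": [0.03, 0.02, 0], "turn": 0.17}
  grip: 0
  squeeze: 20

```text
time: 2.2
eef_pos: [0.3942, -0.3623, 0.3014]
orientation: [-0.034, 1.57, -0.239]
force: [0.3, -0.9, 0.1]
opening: -0.0
```

arm_command:
  motion:
    - {"travel": [0.03, 0.02, 0], "turn": 0.17}
    - {"travel": [0.015, 0.01, 0], "turn": 0.17}
    - {"travel": [0.007, 0.004, 0], "turn": 0.17}
    - {"travel": [0, 0, 0], "turn": 0.17}
    - {"travel": [0, 0, 0], "turn": 0.17}
    - {"travel": [0, 0, 0], "turn": 0.17}
    - {"travel": [0, 0, 0], "turn": 0.0}
    - {"travel": [0, 0, 0], "turn": 0.0}

```text
time: 3.2
eef_pos: [0.4448, -0.3298, 0.3013]
orientation: [2.12, 1.571, 2.925]
force: [-0.1, 0.7, -0.2]
opening: 0.0
```

```bash
cat > see.py <<'E'
import sys
from h import *
from scipy.spatial.transform import Rotation as R
n=sys.argv[1]
s=env.state();M=R.from_euler("xyz",s["orientation"]).as_matrix()
print(s["time"],s["eef_pos"].round(4),"ydir",np.degrees(np.arctan2(M[1,1],M[0,1])).round(1),"j",s["joint_positions"].round(2),"F",s["force"].round(2),s["opening"])
a,_=env.capture("side");b,_=env.capture("top")
A=cv2.resize(a[150:390,180:500],(400,300),interpolation=cv2.INTER_CUBIC);B=cv2.resize(b[130:310,200:440],(400,300),interpolation=cv2.INTER_CUBIC)
cv2.imwrite(f"pics/{n}.png",cv2.resize(np.hstack([A,B]),(800,300)))
cv2.imwrite(f"pics/{n}_s.png",a);cv2.imwrite(f"pics/{n}_t.png",b)
E
python3 see.py a1
```

```text
3.2 [ 0.4448 -0.3298  0.3013] ydir 136.2 j [-0.77  0.3  -0.05  1.22 -0.   -0.01] F [-0.05  0.65 -0.2 ] 5.301572383126958e-06
```

View pics/a1_s.png

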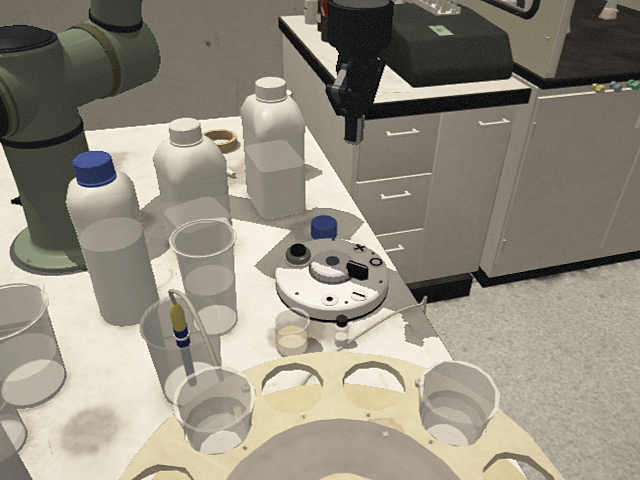

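View pics/a1_t.png

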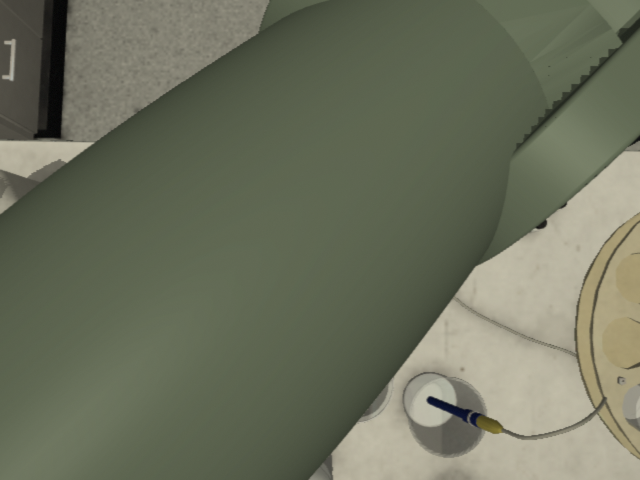

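arm_command:
  motion:
    - {"travel": [0.003, -0.002, -0.04], "turn": 0}
    - {"travel": [0, 0, -0.05], "turn": 0}
    - {"travel": [0, 0, -0.05], "turn": 0}
    - {"travel": [0, 0, -0.05], "turn": 0}
    - {"travel": [0, 0, -0.035], "turn": 0}
    - {"travel": [0, 0, -0.02], "turn": 0}
    - {"travel": [0, 0, -0.012], "turn": 0}
    - {"travel": [0, 0, 0], "turn": 0}

```text
time: 4.3
eef_pos: [0.4476, -0.3315, 0.0438]
orientation: [1.546, 1.57, 2.353]
force: [-0.6, 0.1, 0.9]
opening: 0.0002
```

```bash
python3 see.py a2; python3 -c "
import cv2
i=cv2.imread('pics/a2_s.png');cv2.imwrite('pics/a2c.png',cv2.resize(i[195:375,220:460],(800,600),interpolation=cv2.INTER_CUBIC))"
```

```text
4.3 [ 0.4476 -0.3315  0.0438] ydir 136.3 j [-0.77  0.53 -0.41  0.63  0.   -0.01] F [-0.64  0.06  0.92] 0.00019468061088312506
```

View pics/a2c.png

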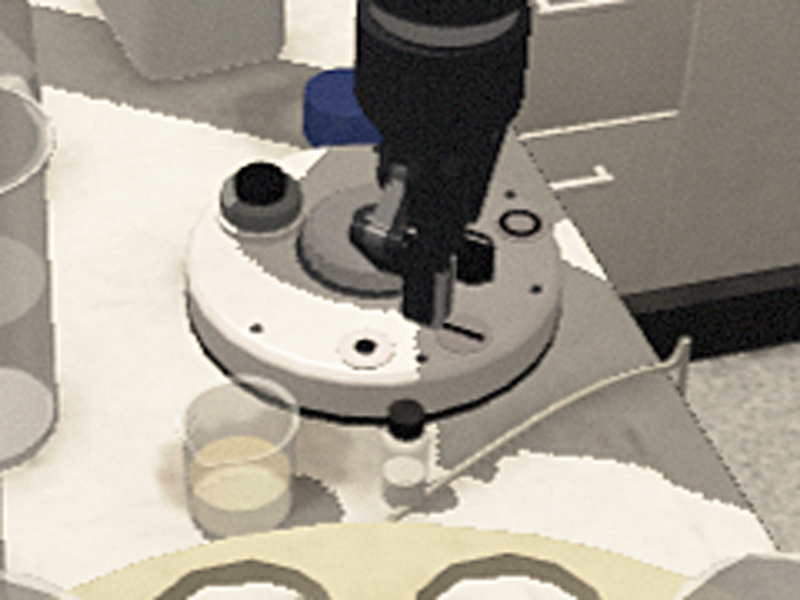

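The tip is just to the right of the tab, with no contact yet (force under 1 N). I'll push along an arc.

arm_command:
  motion:
    - {"travel": [0.008, 0.008, 0], "turn": 0}
    - {"travel": [0.0076, 0.0081, 0], "turn": 0}
    - {"travel": [0.0045, 0.0022, 0], "turn": 0.087}
    - {"travel": [0.0045, 0.0022, 0], "turn": 0.087}
    - {"travel": [0.004, 0.003, 0], "turn": 0.087}
    - {"travel": [0.004, 0.003, 0], "turn": 0.087}
    - {"travel": [0.0035, 0.0036, 0], "turn": 0.087}
    - {"travel": [0.0035, 0.0036, 0], "turn": 0.087}

```text
time: 5.4
eef_pos: [0.4883, -0.2982, 0.0448]
orientation: [-2.726, 1.569, -1.392]
force: [-0.4, -1.8, 0.4]
opening: -0.0001
```

```bash
python3 see.py a3; python3 -c "
import cv2
i=cv2.imread('pics/a3_s.png');cv2.imwrite('pics/a3c.png',cv2.resize(i[195:375,220:460],(800,600),interpolation=cv2.INTER_CUBIC))"
```

```text
5.4 [ 0.4883 -0.2982  0.0448] ydir 166.4 j [-0.68  0.55 -0.37  0.65 -0.   -0.44] F [-0.41 -1.82  0.35] -0.00014055698785107255
```

View pics/a3c.png

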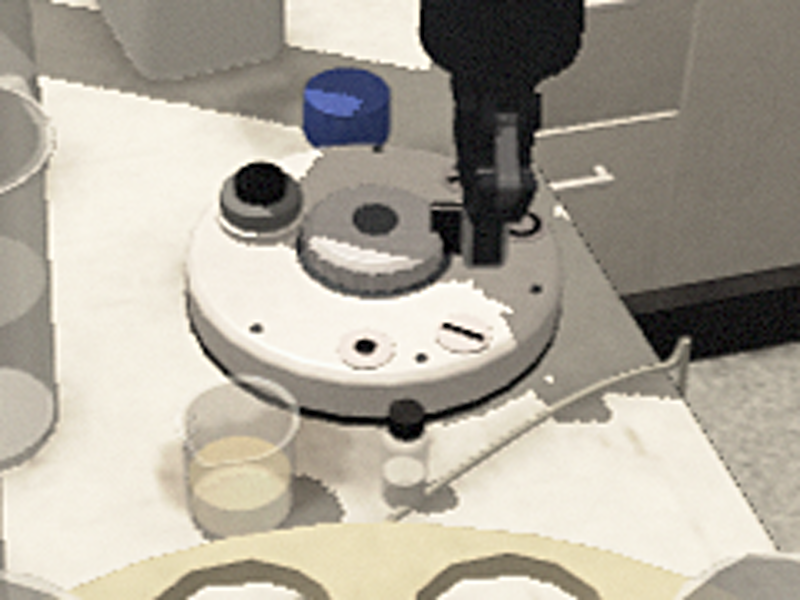

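View pics/a3_t.png

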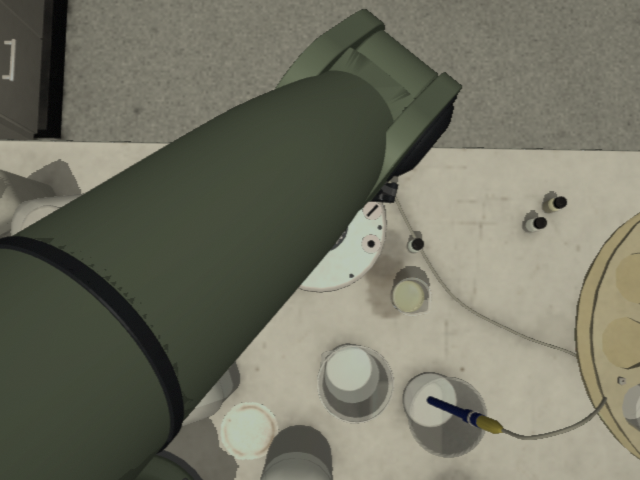

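```bash
cat > ov.py <<'E'
import sys
from h import *
n=sys.argv[1];angs=[float(x) for x in sys.argv[2:]]
c=np.array([.4428,-.2622])
cal=env.get_calibration("side");K=np.array(cal["K"]);Pi=np.linalg.inv(np.array(cal["pose"]))
i=cv2.imread(f"pics/{n}_s.png")[195:295,300:420];S=6
ims=[]
for k,a in enumerate(angs):
    I=cv2.resize(i,None,fx=3.3,fy=3.3,interpolation=cv2.INTER_CUBIC)
    r=np.radians(a);u=np.array([np.cos(r),np.sin(r)]);t=np.array([-u[1],u[0]])
    for z in(.059,.035):
        q=[]
        for rr,o in((.036,.0095),(.059,.0095),(.067,0),(.059,-.0095),(.036,-.0095)):
            p=Pi@np.r_[c+u*rr+t*o,z,1];p=K@p[:3];q.append(((p[:2]/p[2]-[300,195])*3.3))
        cv2.polylines(I,[np.int32(np.round(q))],True,(0,0,255) if z>.05 else (0,255,0),1)
    ims.append(I)
cv2.imwrite(f"pics/{n}_ov.png",np.hstack(ims))
E
python3 ov.py a3 -19 -10; cp pics/a3_ov.png pics/a3_ov1.png; python3 ov.py side0x 0 2>/dev/null; cp pics/side0.png pics/s0_s.png; python3 ov.py s0 -43 -40
```

```text
(no output)
```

View pics/a3_ov1.png

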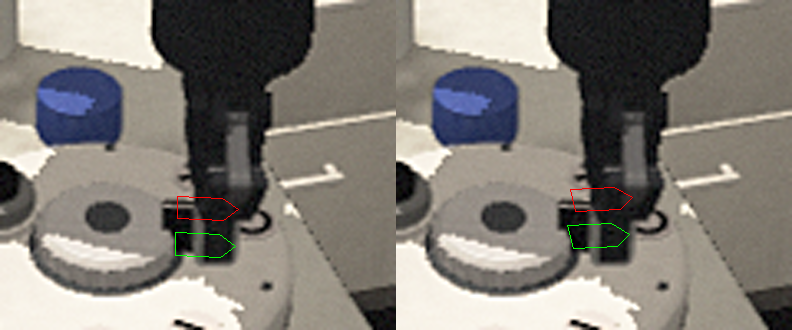

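View pics/s0_ov.png

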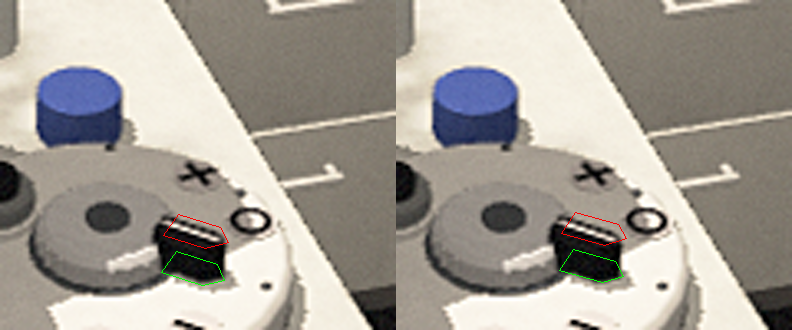

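arm_command:
  motion:
    - {"travel": [0.0018, 0.0029, 0], "turn": 0.062}
    - {"travel": [0.0015, 0.0031, 0], "turn": 0.062}
    - {"travel": [0.0012, 0.0031, 0], "turn": 0.061}
    - {"travel": [0, 0, 0], "turn": 0}

```text
time: 6.0
eef_pos: [0.4931, -0.2893, 0.045]
orientation: [-2.164, 1.568, -0.651]
force: [0.9, -1.9, 2.3]
opening: 0.0001
```

arm_command:
  motion:
    - {"travel": [0, -0.008, 0], "turn": 0}
    - {"travel": [0, -0.006, 0], "turn": 0}
    - {"travel": [0, 0, 0.03], "turn": 0}
    - {"travel": [0, 0, 0.06], "turn": 0}
    - {"travel": [0, 0, 0.06], "turn": 0}
    - {"travel": [0, 0, 0.04], "turn": 0}
    - {"travel": [0, 0, 0], "turn": 0}

```text
time: 6.88
eef_pos: [0.4934, -0.3046, 0.238]
orientation: [-2.176, 1.564, -0.662]
force: [0.0, 0.1, -0.4]
opening: -0.0002
```

```bash
python3 see.py a4; python3 ov.py a4 -8 -2;python3 -c "
import cv2
i=cv2.imread('pics/a4_s.png');cv2.imwrite('pics/a4c.png',cv2.resize(i[195:375,220:460],(800,600),interpolation=cv2.INTER_CUBIC))"
```

```text
6.875 [ 0.4934 -0.3046  0.238 ] ydir 176.7 j [-0.68  0.37 -0.11  1.08  0.   -0.62] F [ 0.01  0.14 -0.4 ] -0.0002366328718841645
```

View pics/a4c.png

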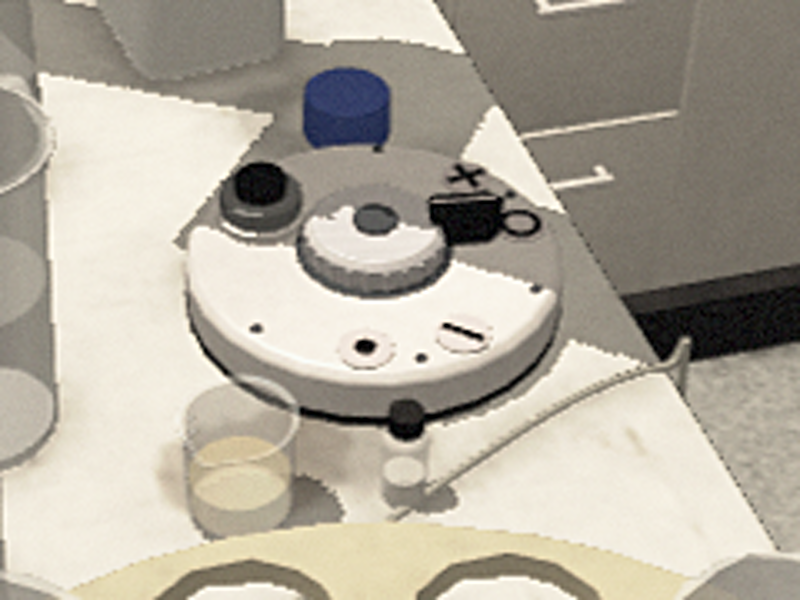

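View pics/a4_ov.png

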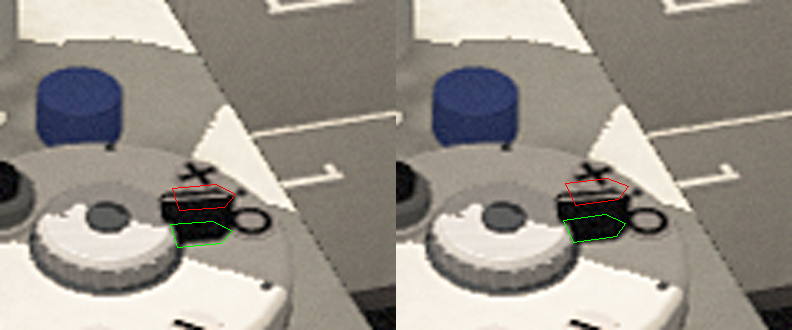

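View pics/a4_t.png

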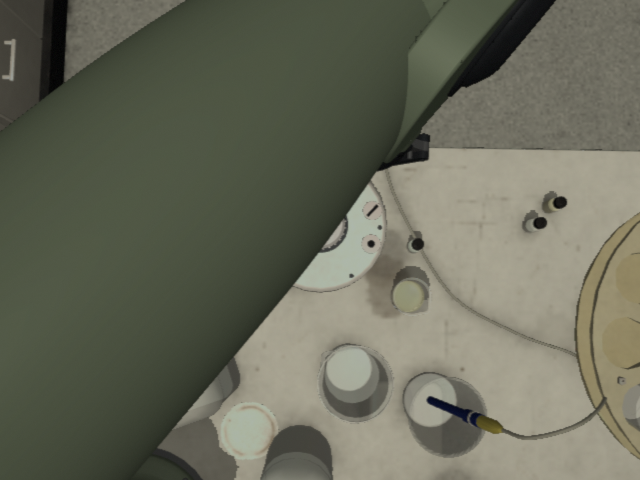

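Run:
```python
import cv2
i=cv2.imread('pics/a4_s.png');cv2.imwrite('pics/a4z.png',cv2.resize(i[245:275,340:390],(800,480),interpolation=cv2.INTER_CUBIC))
```

```text
(no output)
```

View pics/a4z.png

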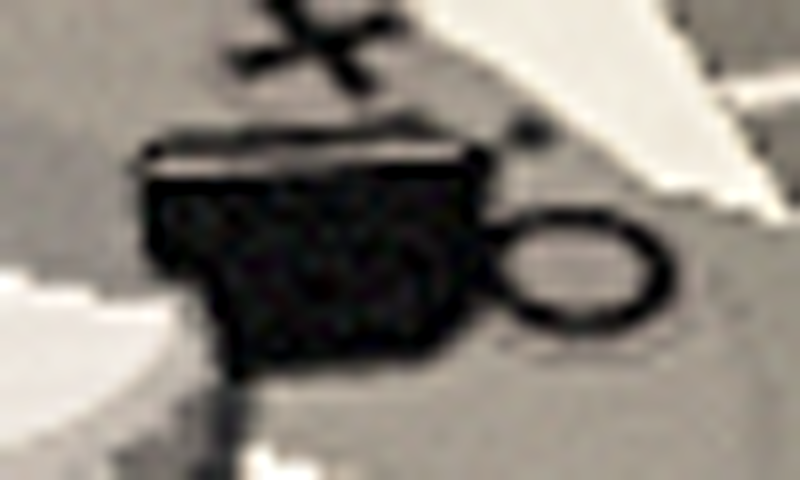

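arm_command:
  motion:
    - {"travel": [-0.01, -0.02, 0.03], "turn": 0}
    - {"travel": [-0.03, -0.04, 0.03], "turn": 0}
    - {"travel": [-0.03, -0.045, 0], "turn": 0}
    - {"travel": [-0.03, -0.045, 0], "turn": 0}
    - {"travel": [-0.03, -0.045, 0], "turn": 0}
    - {"travel": [-0.03, -0.03, 0], "turn": 0}
    - {"travel": [0, 0, 0], "turn": 0}

```text
time: 7.85
eef_pos: [0.329, -0.5292, 0.2912]
orientation: [0.585, 1.566, 2.095]
force: [1.0, 0.9, 0.1]
opening: 0.0002
```

```bash
python3 see.py a5;python3 -c "
import cv2
i=cv2.imread('pics/a5_t.png');cv2.imwrite('pics/a5c.png',cv2.resize(i[140:300,220:420],(750,600),interpolation=cv2.INTER_CUBIC))"
```

```text
7.85 [ 0.329  -0.5292  0.2912] ydir 176.5 j [-1.13  0.44  0.13  1.27 -0.   -1.07] F [0.98 0.91 0.06] 0.00018437339941168083
```

View pics/a5c.png

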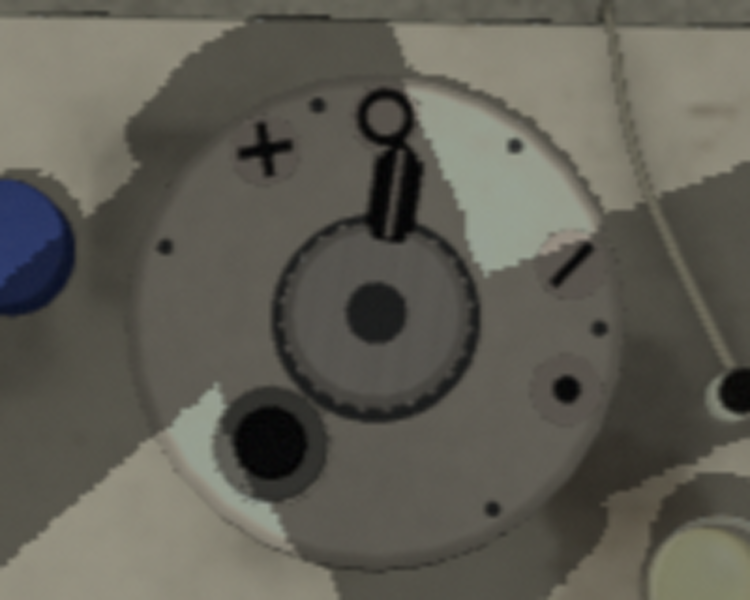

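```bash
python3 - <<'E'
from h import *
c=np.array([.4413,-.2610])
f=lambda x,y,z:atz("top",(220+x/3.75,140+y/3.75),z)[:2]
a=f(390,238,.059);b=f(400.5,148,.059);v=b-a;A=np.arctan2(v[1],v[0])
print(np.degrees(A),[ (np.linalg.norm(x-c)*1e3,np.degrees(np.arctan2(*(x-c)[::-1]))) for x in(a,b)])
h=f(376,312,.052);print("hub",h)
E
python3 - <<'E'
import cv2
i=cv2.imread('pics/a5_t.png');cv2.imwrite('pics/a5z.png',cv2.resize(i[160:210,300:350],(600,600),interpolation=cv2.INTER_CUBIC))
E
```

```text
-5.694016460478537 [(np.float64(27.743142263110308), np.float64(-9.959540073396376)), (np.float64(62.40458165944822), np.float64(-7.588930219767159))]
hub [ 0.44117211 -0.26098543]
```

View pics/a5z.png

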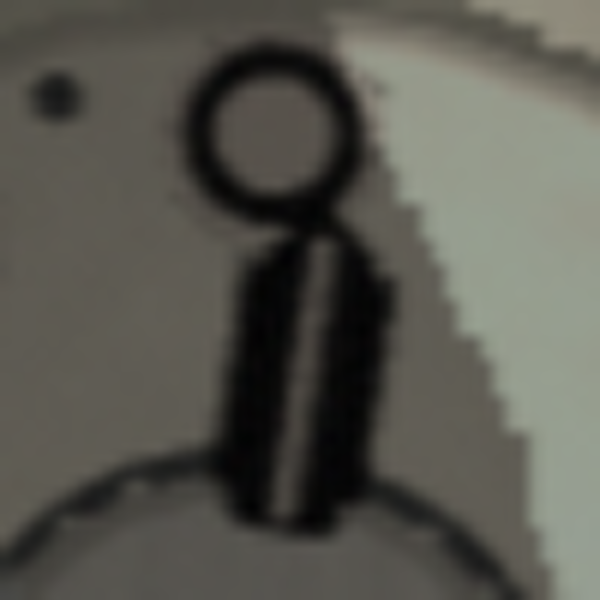

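The pointer is about 5° short of the ring: tab at about -6.5°, ring at -1.7°. I'll nudge it on by about 4.6°.

arm_command:
  motion:
    - {"travel": [0.02, 0.03, 0], "turn": 0.04}
    - {"travel": [0.035, 0.045, 0], "turn": 0.04}
    - {"travel": [0.035, 0.045, 0], "turn": 0}
    - {"travel": [0.035, 0.045, 0], "turn": 0}
    - {"travel": [0.025, 0.035, 0], "turn": 0}
    - {"travel": [0.015, 0.023, -0.03], "turn": 0}
    - {"travel": [0, 0, -0.06], "turn": 0}
    - {"travel": [0, 0, -0.06], "turn": 0}

```text
time: 8.95
eef_pos: [0.4978, -0.3025, 0.1428]
orientation: [-1.86, 1.57, -0.262]
force: [0.5, -0.9, -0.3]
opening: -0.0001
```

arm_command:
  motion:
    - {"travel": [0, 0, -0.05], "turn": 0}
    - {"travel": [0, 0, -0.03], "turn": 0}
    - {"travel": [0, 0, -0.016], "turn": 0}
    - {"travel": [0, 0, 0], "turn": 0}

```text
time: 9.45
eef_pos: [0.4966, -0.3036, 0.0475]
orientation: [0.816, 1.569, 2.412]
force: [-0.4, -0.7, 0.6]
opening: 0.0001
```

arm_command:
  motion:
    - {"travel": [-0.0015, 0.006, -0.002], "turn": 0}
    - {"travel": [0, 0.005, 0], "turn": 0}
    - {"travel": [0, 0.004, 0], "turn": 0}
    - {"travel": [0, 0.003, 0], "turn": 0}
    - {"travel": [0, 0, 0], "turn": 0}

```text
time: 10.07
eef_pos: [0.4961, -0.2874, 0.0468]
orientation: [-2.294, 1.569, -0.699]
force: [1.0, -1.2, 0.4]
opening: 0.0
```

```bash
python3 see.py a6
```

```text
10.075 [ 0.4961 -0.2874  0.0468] ydir -178.6 j [-0.65  0.55 -0.36  0.66 -0.   -0.68] F [ 1.03 -1.23  0.35] 4.718878213823534e-05
```

Contact at about 1.2 N; I'll push the last 2 mm, then withdraw and look.

arm_command:
  motion:
    - {"travel": [0, 0.0012, 0], "turn": 0}
    - {"travel": [0, 0.001, 0], "turn": 0}
    - {"travel": [0, 0, 0], "turn": 0}
    - {"travel": [0, -0.008, 0], "turn": 0}
    - {"travel": [0, -0.006, 0], "turn": 0}
    - {"travel": [0, 0, 0.04], "turn": 0}
    - {"travel": [0, 0, 0.06], "turn": 0}
    - {"travel": [0, 0, 0.06], "turn": 0}

```text
time: 11.18
eef_pos: [0.4944, -0.2985, 0.2072]
orientation: [0.833, 1.568, 2.428]
force: [0.5, -0.9, -0.7]
opening: 0.0005
```

arm_command:
  motion:
    - {"travel": [-0.01, -0.02, 0.05], "turn": 0}
    - {"travel": [-0.03, -0.04, 0.03], "turn": 0}
    - {"travel": [-0.03, -0.045, 0], "turn": 0}
    - {"travel": [-0.03, -0.045, 0], "turn": 0}
    - {"travel": [-0.03, -0.045, 0], "turn": 0}
    - {"travel": [-0.03, -0.03, 0], "turn": 0}
    - {"travel": [0, 0, 0], "turn": 0}

```text
time: 12.05
eef_pos: [0.3326, -0.5255, 0.2852]
orientation: [0.586, 1.569, 2.176]
force: [0.8, 0.8, -0.5]
opening: -0.0
```

```bash
python3 see.py a7;python3 -c "
import cv2
i=cv2.imread('pics/a7_t.png');cv2.imwrite('pics/a7c.png',cv2.resize(i[140:300,220:420],(750,600),interpolation=cv2.INTER_CUBIC));cv2.imwrite('pics/a7z.png',cv2.resize(i[160:235,285:360],(600,600),interpolation=cv2.INTER_CUBIC))"
```

```text
12.05 [ 0.3326 -0.5255  0.2852] ydir -178.9 j [-1.13  0.44  0.11  1.25 -0.   -1.14] F [ 0.79  0.81 -0.47] -2.6504806245804483e-05
```

View pics/a7z.png

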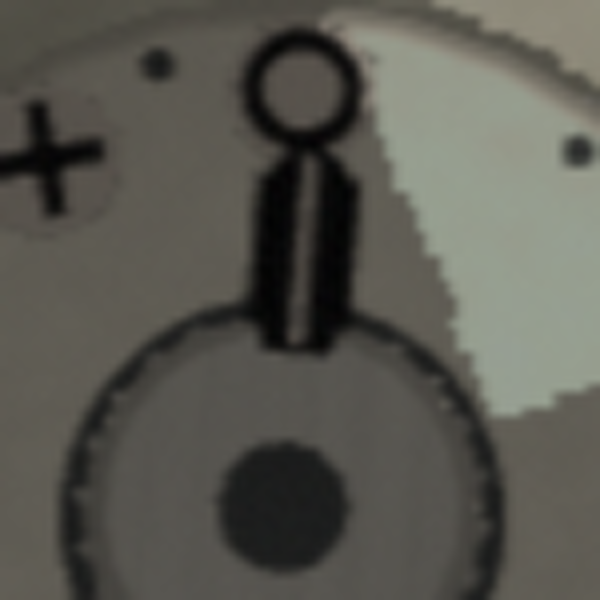

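View pics/a7_s.png

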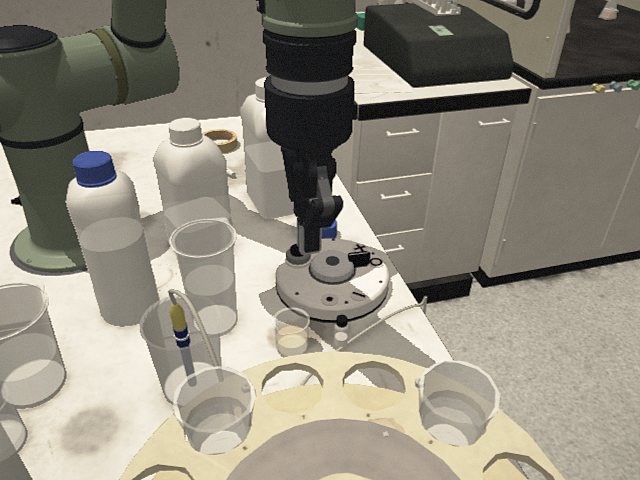

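Tab line is now on the ring to within about 1–2°. Moving over the button.

arm_command:
  motion:
    - {"travel": [0.006, 0.03, 0], "turn": 0}
    - {"travel": [0.01, 0.05, 0], "turn": 0}
    - {"travel": [0.01, 0.055, 0], "turn": 0}
    - {"travel": [0.01, 0.055, 0], "turn": 0}
    - {"travel": [0.01, 0.055, 0], "turn": 0}
    - {"travel": [0.008, 0.04, 0], "turn": 0}
    - {"travel": [0.0045, 0.0185, 0], "turn": 0}
    - {"travel": [0, 0, 0], "turn": 0}

```text
time: 13.15
eef_pos: [0.3942, -0.2179, 0.2865]
orientation: [-0.705, 1.571, 0.895]
force: [-1.1, 0.7, -0.1]
opening: 0.0002
```

arm_command:
  motion:
    - {"travel": [0, 0, -0.04], "turn": 0}
    - {"travel": [0, 0, -0.05], "turn": 0}
    - {"travel": [0, 0, -0.05], "turn": 0}
    - {"travel": [0, 0, -0.03], "turn": 0}
    - {"travel": [0, 0, -0.02], "turn": 0}
    - {"travel": [0, 0, 0], "turn": 0}

```text
time: 13.9
eef_pos: [0.3928, -0.2197, 0.095]
orientation: [0.904, 1.567, 2.499]
force: [-0.2, -0.3, 0.6]
opening: 0.0002
```

```bash
python3 see.py a8;python3 -c "
import cv2
i=cv2.imread('pics/a8_s.png');cv2.imwrite('pics/a8c.png',cv2.resize(i[195:375,220:460],(800,600),interpolation=cv2.INTER_CUBIC))"
```

```text
13.9 [ 0.3928 -0.2197  0.095 ] ydir -178.6 j [-0.67  0.3  -0.63  0.64 -0.   -0.7 ] F [-0.21 -0.31  0.63] 0.00020034457667263416
```

View pics/a8c.png

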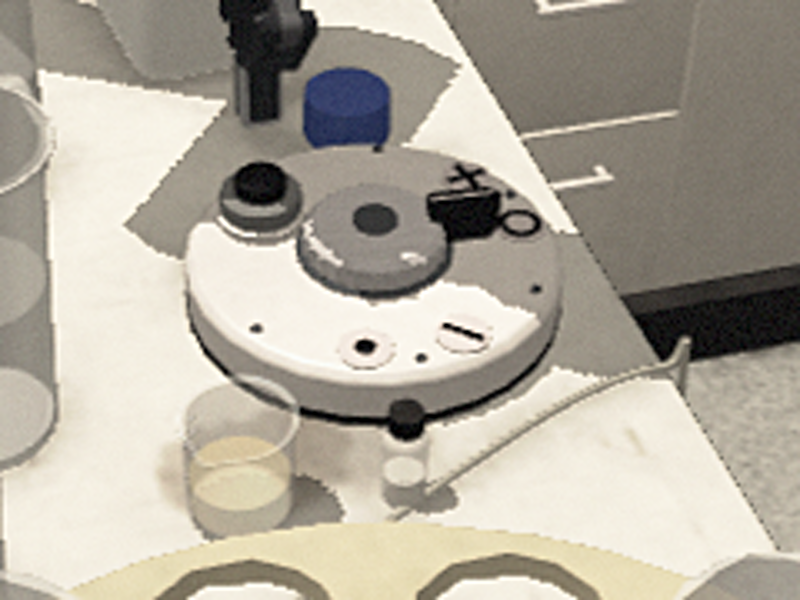

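arm_command:
  motion:
    - {"travel": [-0.001, -0.002, -0.02], "turn": 0}
    - {"travel": [0, 0, -0.01], "turn": 0}
    - {"travel": [0, 0, -0.004], "turn": 0}
    - {"travel": [0, 0, -0.004], "turn": 0}
    - {"travel": [0, 0, -0.002], "turn": 0}
    - {"travel": [0, 0, 0], "turn": 0}

```text
time: 14.75
eef_pos: [0.3932, -0.2225, 0.0566]
orientation: [-2.285, 1.57, -0.69]
force: [-0.1, 0.3, 3.6]
opening: -0.0002
```

arm_command:
  motion:
    - {"travel": [0, 0, -0.002], "turn": 0}
    - {"travel": [0, 0, -0.002], "turn": 0}
    - {"travel": [0, 0, 0], "turn": 0}

```text
time: 15.12
eef_pos: [0.3933, -0.2225, 0.0537]
orientation: [-2.366, 1.569, -0.771]
force: [-3.8, 3.7, 20.2]
opening: -0.0
```

The button bottomed out: 20 N at z = 0.0537 m. Releasing and retreating.

arm_command:
  motion:
    - {"travel": [0, 0, 0.004], "turn": 0}
    - {"travel": [0, 0, 0.02], "turn": 0}
    - {"travel": [0, 0, 0.05], "turn": 0}
    - {"travel": [0, 0, 0.06], "turn": 0}
    - {"travel": [0, 0, 0.06], "turn": 0}
    - {"travel": [0, 0, 0.03], "turn": 0}
    - {"travel": [0, 0, 0], "turn": 0}

```text
time: 16.0
eef_pos: [0.3941, -0.2232, 0.2784]
orientation: [-2.279, 1.566, -0.684]
force: [0.2, 0.4, 0.1]
opening: -0.0002
```

arm_command:
  motion:
    - {"travel": [-0.006, -0.03, 0], "turn": 0}
    - {"travel": [-0.01, -0.05, 0], "turn": 0}
    - {"travel": [-0.01, -0.055, 0], "turn": 0}
    - {"travel": [-0.01, -0.055, 0], "turn": 0}
    - {"travel": [-0.01, -0.055, 0], "turn": 0}
    - {"travel": [-0.008, -0.04, 0], "turn": 0}
    - {"travel": [-0.0045, -0.0185, 0], "turn": 0}
    - {"travel": [0, 0, 0], "turn": 0}

```text
time: 17.0
eef_pos: [0.3334, -0.5261, 0.2735]
orientation: [0.412, 1.567, 2.005]
force: [-0.3, 0.7, 0.4]
opening: 0.0
```

```bash
python3 see.py a9;python3 -c "
import cv2,numpy as np
i=cv2.imread('pics/a9_t.png');cv2.imwrite('pics/a9c.png',cv2.resize(i[140:320,180:450],(800,533),interpolation=cv2.INTER_CUBIC))
i=cv2.imread('pics/a9_s.png');cv2.imwrite('pics/a9sc.png',cv2.resize(i[195:375,220:460],(800,600),interpolation=cv2.INTER_CUBIC))"
```

```text
17.0 [ 0.3334 -0.5261  0.2735] ydir -178.7 j [-1.12  0.45  0.1   1.22  0.   -1.15] F [-0.26  0.74  0.37] 9.412177875753087e-06
```

View pics/a9c.png

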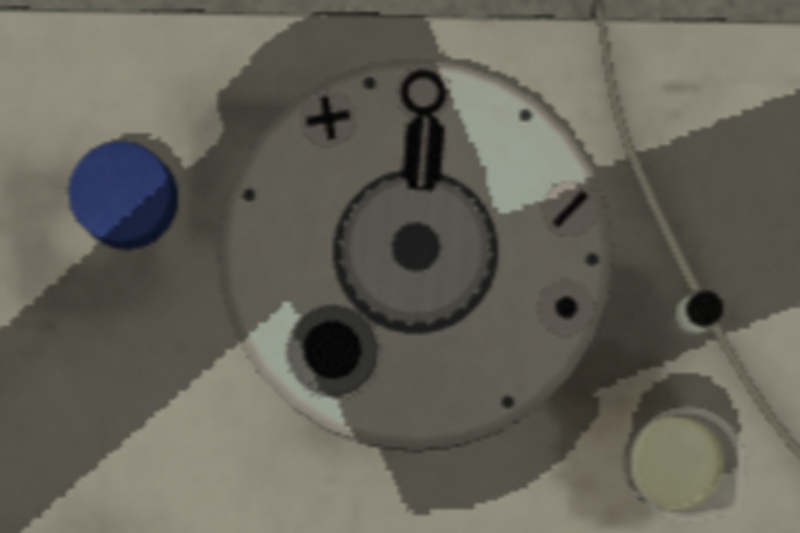

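View pics/a9sc.png

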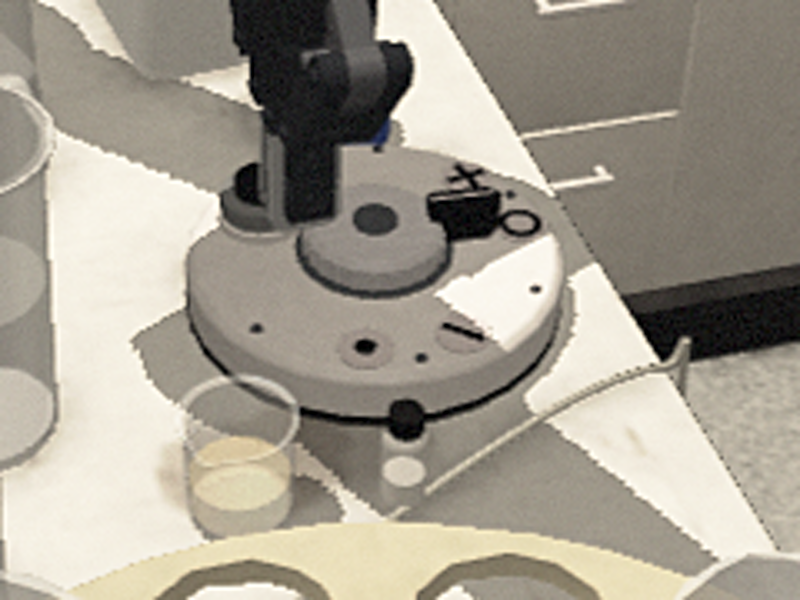

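The pointer is still on the ring (tab at crop 424,150, ring at 423,92) and the button's black top is visible at crop (332,350). The cap, beaker and vial are where they started. The arm is clear.

```bash
python3 -c "
from rig import env
print(env.sign_off())"
```

```text
the job is handed in; nothing more can be done
None
```

I pushed the tab with the shut fingertips in two strokes until its pointer was on the ring label, pressed the button once, and handed the job in at about 17 s.

- **Pointer:** the first push left it about 5° short, so I gave it a second small nudge. The last top view puts it within about 1–2° of the ring, roughly 2 mm at the label. This was read off the picture by eye. After the first push my two readings of the tab angle differed by about 2–4°, so the 2 mm is approximate. The limit is 10 mm.
- **Button:** it bottomed out at 20 N with the fingertips 53.7 mm above the table (fully down is 54 mm). I then retreated upward and the force went back to about zero. I did not measure the button's height after release. The last top view shows it looking the same as before, and in the last side view the gripper partly hid it.
- **Cap, beaker and vial:** by eye, they stand where they did at the start in the last pictures. In the last side view the cap is mostly hidden.
- **Robot:** the arm stands clear of everything, with the fingertips about 27 cm above the table. The hand-in reported no verdict.

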